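# Free the sagging bolt of a bench cage and hold its gate ajar

### The job

Lift the loose lid off the small steel cage by its knob and, without dropping it, lay it right way up and flat on bare bench beside the cage. Then grip the upright handle of the gate's sagging barrel bolt, lift it so that the bolt's hooked toe clears the bent keeper while you pull the bolt back towards the gate's hinges as far as it goes, and by that same handle swing the gate ajar, so that its free edge stands about 45 mm out from the closed position. Finish while still gripping the handle and holding the gate still like that (its spring would shut it), leaving the other things where they are, including the amplifier in the cage.

Things in the scene. Friction and masses are not known exactly. Their poses are not given: they have to be found in the camera images.
- cage: Grey steel bench cage, fixed, 170 mm deep (x) by 250 wide (y). Origin: centre of its underside, on the bench. Its front (-x side) holds the gate, in the plane x = -78 mm, y from +104 to -55; y runs left along the front as the cage's x points away from it. Four 14 mm corner posts, 158 mm tall, carry the lid; its walls are 90 mm high. Beside the gate, y from -58 to -111, is a fixed panel 58 mm high.
- keeper (a point): Middle of the bent keeper's lip, at its top, 73 mm above the bench, at cage x = -78, y = -81 mm. The keeper stands on the fixed panel: an open-topped channel along y, two cheeks up to 90 mm high from y = -75 to -107 mm, 19 mm apart, which takes the bolt's end; the lip stands across it.
- lid: Loose plain aluminium lid, 184 mm (x) by 264 (y), 0.3 to 0.6 kg, on the corner posts, axes along the cage's. Skirt 15 mm deep, 3 thick, about 4 mm play round the cage. Origin: centre of the skirt's lower edge, 143 mm above the bench on the cage, 0 when flat on the bench; top face 19 mm above the origin. It covers the bolt handle. The bench about x 0.52, y 0.27 m is bare.
- lid_knob (a point): Centre of the black knob head in the middle of the lid: a cylinder 28 mm in diameter and 20 mm high, from 29 to 49 mm above the lid's origin (this point at 39 mm), on a 16 mm stem.
- gate: Steel barred gate, 160 mm wide, 58 high, in the cage's front. Origin on the hinge axis at bench level; its free edge is 160 mm off towards its own -y. Two staples that guide the bolt stand on its top rail, 25 mm wide across the gate, up to 111 mm above the bench, 60 and 147 mm from the hinge axis.
- gate_hinge (a point): Point on the gate's upright hinge axis, at cage x = -78 mm, y = +105 mm, 80 mm above the bench.
- gate_swing (a joint): Angle of the gate, rad: 0 shut, growing as it opens outwards to the cage's -x side, turning clockwise seen from above; limit 1.3. A spring shuts it with 0.23 N m when closed, plus 0.25 N m per rad. A free edge 45 mm out is 0.28 rad.
- bolt: Dark steel barrel bolt, 0.2 to 0.33 kg, in the gate's staples. Origin on the rod's axis under the handle; shot and hanging low: 135 mm from the hinge axis, 80 above the bench. Rod 12 mm thick, 80 mm to the hinge side (+y), 75 to the keeper (-y); a 10 mm toe, 60 to 70 mm out, hangs to 18 mm below the axis behind the lip. The handle is an upright round post, 16 mm thick, top 70 mm above the axis.
- bolt_handle (a point): Centre of the handle's top, 150 mm above the bench when the bolt hangs low. The post is free all round and from above once the lid is off: grip its upper 30 mm.
- bolt_draw (a joint): How far the bolt is drawn towards the hinge (+y of the gate), m: near 0 shot, 0.048 at the stop; friction about 1.2 N. Unless lifted, its toe catches on the lip after some 6 mm. From 0.032 on it is clear of the keeper and the gate can swing.
- bolt_lift (a joint): How far the bolt is raised in its worn staples, m: 0 hanging low, 0.019 at the upper stop; it falls by its weight. The toe clears the lip from about 0.012.
- amplifier: Finned aluminium amplifier, 75 by 100 by 38 mm, standing on the cage's floor; origin: centre of its underside. To be left alone.
- tape: Black tape roll lying flat on the bench, 68 mm in diameter, 19 mm high; origin: centre of its underside. To be left alone.
- fob: Grey car key fob, 62 by 36 by 14 mm, on the bench; origin: centre of its underside. To be left alone.
- control_box: Black car control unit, 110 by 70 by 32 mm with a white plug at its -x end, on the bench beyond the cage; origin: centre of its underside. To be left alone.

How it is judged (in metres and radians):
On the way, in this order (a step that is already met when the one before it is completed fails the run):
1. the lid lies right way up and flat on the bench beside the cage, let go, with the gate still bolted (height (world z) of lid between -0.006 and 0.008 m and angle between lid's own z axis and vertical below 0.08 rad and horizontal distance between lid and cage above 0.15 m and contact force between the fingers and lid below 0.2 N and value of joint gate_swing below 0.08 rad and value of joint bolt_draw below 0.02 m), for 0.2 s.
2. the bolt, held by its handle and lifted, passes over the keeper's lip (value of joint bolt_lift above 0.0085 m and value of joint bolt_draw between 0.012 and 0.045 m and contact force between the fingers and bolt above 0.5 N), for 0.02 s.
3. the bolt is drawn back clear of the keeper, gate not yet swung (value of joint bolt_draw above 0.038 m and value of joint gate_swing below 0.12 rad), for 0.05 s.
At the end, for the whole second after the job is handed in: Lid right way up, flat (0.08 rad) on the bench, 150 mm or more from the cage centre to centre, let go, at rest; bolt drawn 36 mm or more; gate still (0.08 rad/s), 0.17 to 0.42 rad open (free edge 27 to 65 mm out), fingers on the bolt (over 1 N), no loose thing touching the gate (height (world z) of lid between -0.006 and 0.008 m and angle between lid's own z axis and vertical below 0.08 rad and horizontal distance between lid and cage above 0.15 m and contact force between the fingers and lid below 0.2 N and value of joint gate_swing between 0.17 and 0.42 rad and velocity of joint gate_swing between -0.08 and 0.08 rad/s and value of joint bolt_draw above 0.036 m and contact force between the fingers and bolt above 1 N and linear speed of lid below 0.03 m/s and contact force between gate and lid below 0.3 N and contact force between gate and amplifier below 0.3 N and contact force between gate and tape below 0.3 N and contact force between gate and fob below 0.3 N and contact force between gate and control_box below 0.3 N); the arm keeps its last pose, push and grip.
It fails at once if the lid is dropped (linear speed of lid above 0.6 m/s and contact force between the fingers and lid below 0.2 N).
It fails at once if the amplifier is moved by more than 20 mm (distance of amplifier from where it was at the start of the episode above 0.02 m).
It fails at once if the tape is moved by more than 20 mm (distance of tape from where it was at the start of the episode above 0.02 m).
It fails at once if the fob is moved by more than 20 mm (distance of fob from where it was at the start of the episode above 0.02 m).
It fails at once if the control box is moved by more than 20 mm (distance of control_box from where it was at the start of the episode above 0.02 m).
It also fails if it takes over 58 s, if anything falls off the work surface, if the arm or the gripper's body presses on something with over 40 N, if the wrist force passes 120 N, or if a joint passes its speed limit or range.

### The arm

A 6-joint arm with a two-finger parallel gripper is mounted at the origin on the work surface. World frame = base frame: x ahead of the robot, y to its left, z up, the work surface at z = 0. Lengths are in mm, angles in rad, forces in N, time in s.
With the tool pointing down it reaches from about 350 to 775 mm from the base axis. Payload 7.3 kg.
Tool frame: the origin (TCP) lies on the centre line of the jaws, within the pads' length; the fingertips stand 17 mm ahead of it and the grasp point (between the pads) lies 2 mm behind it; z points along the fingers, y is the line along which they close (so a half turn about z gives the same grasp; the last joint's range is limited). The gripper opens to 92 mm and grips with 3 to 60 N. Pads are 19 mm wide; open, the fingers measure 130 mm over their backs; the gripper's body (75 mm by 190 mm) begins 47 mm behind the grasp point.
Start: joints at [-1.374, 0.342, 1.524, -0, 1.275, -0.146], TCP at [176.488, -494.464, 243.741] pointing down, gripper open.
Joint ranges: [-2.53, 2.53], [-0.77, 2.02], [0.04, 2.7], [-1, 4.14], [0.28, 2.66], [-3.11, 3.11]. Speed limits (rad/s): [2.57, 2.57, 3.14, 3.14, 3.14, 3.14].

### API

Orientations are given as [roll, pitch, yaw] about the fixed x, y, z axes, in that order (R = Rz(yaw) Ry(pitch) Rx(roll)).
In Python, from plant import bot gives the robot as it stands. The module is installed in compiled form; this text tells all that it offers.
- The arm moves only by the shell command python3 -m pendant 'ROWS'. ROWS is JSON, a list of rows, each a list of 3 entries, a list of its own where there are three numbers: the shift along the world's x, y, z as a fraction of full scale, then the turn, a rotation vector about the world's x, y, z as a fraction of full scale, then the opening, from -1 (shut) to 1 (fully open), so that 0 is half open. In form: [[[tx, ty, tz], [rx, ry, rz], claw], ...]. A call has exactly 10 rows; each row shifts and turns the commanded pose from where the row before left it; what a row does not reach is not made up. Full scale, the value 1, is 30 mm for a shift and 0.12 rad for a turn. A row lasts 1/12 s, in which the tool goes at most 41.7 mm and 7.16 degrees, less where a joint would pass 70% of its speed; a pose out of reach is approached as far as the arm can. A call with a number of a shift or a turn outside -1 to 1 is refused whole. A call with a gripper value outside its range is refused whole. The fingers move at their own pace and stop on an object; the grip force is fixed at half the most. Time passes only in rows, so rows that do not move let the fingers close, or fill a call up. It gives the time, the measured TCP pose, the force, the opening and the grip force at its end, in the units of the state.
- bot.get_obs(): the state, without advancing time (a new reading comes with each control period).
- bot.capture(name): name is "scene" or "top"; returns the picture (420x560x3 uint8, blue, green, red); there is no depth.
- bot.camera_params(name): a dict with "fovy" (degrees; the focal length in pixels is half the picture's height over the tangent of half this angle, whatever the lens; pixels are square), "cx", "cy" (the principal point, pixels), "camera_from_world" (4x4, takes a point from world to camera coordinates). Camera axes: x right, y down, z forward; pixel columns grow to the right and rows downward; lengths in mm; the calibration is good to about 2 mm. A picture is of the moment at which its call begins. camera_params takes no time and is no camera call.
- bot.close_job(): hands the job in; it is judged then, once.
The state is a dict: "time": time; "joint_positions": joint angles; "dq": joint speeds; "tau": joint torques, N m; "tool_pos": TCP position; "tcp_rot": TCP orientation; "contact_force": force on the tool from outside, world axes, zero at the start; "moment": the same for the moment, N m; "grip_width": finger opening in mm; "finger_force": force on a finger pad.
Only numpy, scipy, OpenCV 4.12 (cv2) and the standard library are available. Lean on these libraries where they do the work, as an engineer would, in place of code of your own. Each camera call takes 0.05 s, during which the arm holds its last target. There are 200 camera calls.

## Working session

There is one attempt and no reset: what is moved stays moved. The work goes in short steps, Python scripts to look and compute and a shell command to move; the robot and the scene stay as the last step left them, time stands still between calls to the robot, and variables do not carry over. Pictures are saved under pics/ and viewed, at most 10 in all, crops included, and the job is handed in when it is done.

```bash
mkdir -p pics
python3 - <<'E'
from plant import bot
import cv2,numpy as np
for n in("scene","top"):
    cv2.imwrite(f"pics/{n}0.png",bot.capture(n)); p=bot.camera_params(n); print(n,p["fovy"],p["cx"],p["cy"]); print(np.round(p["camera_from_world"],4).tolist())
o=bot.get_obs();print(o)
E
```

```text
scene 52.163374906924346 274.12809438045264 211.77703603941345
[[-0.5449, 0.8382, -0.023, 329.2527], [0.5539, 0.3392, -0.7603, -276.3258], [-0.6295, -0.4271, -0.6492, 1779.2142], [0.0, 0.0, 0.0, 1.0]]
top 45.58835323607295 275.76573785348353 203.94270787556914
[[-0.0053, -1.0, -0.0056, 39.7349], [-0.9781, 0.0063, -0.2081, 643.6093], [0.2081, 0.0044, -0.9781, 1615.3153], [0.0, 0.0, 0.0, 1.0]]
{'time': 0.1, 'joint_positions': array([-1.37400728e+00,  3.42661905e-01,  1.52489851e+00, -6.77867696e-06,
        1.27539449e+00, -1.45989102e-01]), 'dq': array([-0.0017307 , -0.00356292, -0.00280262, -0.00025292, -0.00172483,
       -0.00066662]), 'tau': array([ 2.13184561e-03, -4.32004058e+01, -2.44694942e+01,  7.19566480e-02,
        5.26614266e-02, -6.42756709e-05]), 'tool_pos': array([ 176.41469749, -494.12373024,  243.11786664]), 'tcp_rot': array([-3.14024396e+00, -1.91753334e-04,  3.42780002e-01]), 'contact_force': array([0.61386127, 0.88089259, 0.28487226]), 'moment': array([-0.00183494, -0.03137849, -0.0020726 ]), 'finger_force': 0.0, 'grip_width': 91.85208652399723}
```

View pics/scene0.png

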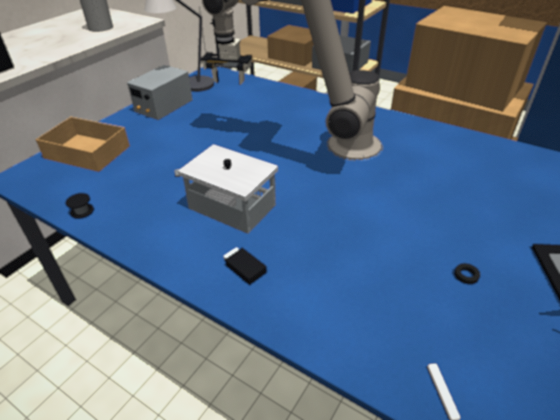

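View pics/top0.png

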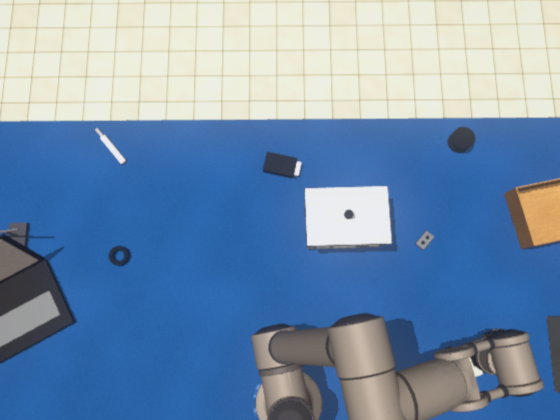

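The top view shows the white lid, about (305-391, 186-247), with its knob at (348,214). The fob is at (425,240), the control box at (282,164) and the tape at (120,256). The bench left of the cage is bare.

```bash
cat > h.py <<'E'
import numpy as np,cv2
from plant import bot
def K(n):
    p=bot.camera_params(n); f=210/np.tan(np.radians(p["fovy"])/2); return f,p["cx"],p["cy"],np.array(p["camera_from_world"])
def back(n,uv,z):
    f,cx,cy,T=K(n); d=T[:3,:3].T@np.array([(uv[0]-cx)/f,(uv[1]-cy)/f,1]); c=-T[:3,:3].T@T[:3,3]
    return c+d*(z-c[2])/d[2]
def proj(n,P):
    f,cx,cy,T=K(n); q=T[:3,:3]@np.array(P)+T[:3,3]; return np.array([f*q[0]/q[2]+cx,f*q[1]/q[2]+cy])
E
python3 - <<'E'
from h import *
for n,r,kr in(("top",(295,180,105,75),(340,206,18,18)),("scene",(170,140,115,60),(218,154,18,20))):
    im=cv2.imread(f"pics/{n}0.png"); x,y,w,h=r
    m=(im[y:y+h,x:x+w].min(2)>185).astype(np.uint8)
    c=max(cv2.findContours(m,0,2)[0],key=cv2.contourArea); c=cv2.convexHull(c)
    q=cv2.approxPolyN(c,4)[0]+np.array([x,y]) 
    W=np.array([back(n,p,162) for p in q.astype(float)]); print(n,q.tolist()); print(W.round(0)[:,:2].tolist(),"mean",W.mean(0).round(1))
    print("sides",np.linalg.norm(W-np.roll(W,-1,0),axis=1).round(0), [round(float(np.arctan2(*(np.roll(W,-1,0)-W)[i][[1,0]])),3) for i in range(4)])
    x,y,w,h=kr; d=(im[y:y+h,x:x+w].max(2)<90); ys,xs=np.nonzero(d); u=(xs.mean()+x,ys.mean()+y); print("knob",u,d.sum(),back(n,u,185).round(1))
for u in((425,240),(120,256),(282,164)): print(back("top",u,10).round(0))
E
```

```text
top [[391, 243], [307, 245], [304, 188], [387, 186]]
[[497.0, -323.0], [492.0, -61.0], [675.0, -55.0], [680.0, -320.0]] mean [ 586.1 -189.9  162. ]
sides [262. 183. 265. 183.] [1.589, 0.034, -1.553, -3.125]
knob (np.float64(nan), np.float64(nan)) 0 [nan nan nan]
scene [[278, 166], [245, 196], [178, 171], [213, 144]]
[[488.0, -56.0], [671.0, -56.0], [678.0, -317.0], [491.0, -325.0]] mean [ 581.9 -188.4  162. ]
sides [183. 261. 187. 268.] [0.003, -1.542, -3.101, 1.584]
knob (np.float64(227.0), np.float64(163.68627450980392)) 51 [ 588.9 -184.1  185. ]
[ 526. -475.   10.]
[478. 569.  10.]
[801.  13.  10.]<stdin>:9: RuntimeWarning: Mean of empty slice.
  ret = ret.dtype.type(ret / rcount)
```

```bash
python3 - <<'E'
from h import *
im=cv2.imread("pics/top0.png"); d=im[204:226,336:362].max(2); print(d.min()); ys,xs=np.nonzero(d<130); u=(xs.mean()+336,ys.mean()+204); print(u,len(xs),back("top",u,190))
u=(227.,163.7);print(back("scene",u,182))
E
python3 -m pendant '[[[0.68,0.51,0.05],[0,0,0],1],[[0.68,0.51,0.05],[0,0,0],1],[[0.68,0.51,0],[0,0,0],1],[[0.68,0.51,0],[0,0,0],1],[[0.68,0.51,0],[0,0,0],1],[[0.68,0.51,0],[0,0,0],1],[[0.68,0.51,0],[0,0,0],1],[[0.68,0.51,0],[0,0,0],1],[[0.68,0.51,0],[0,0,0],1],[[0.68,0.51,0],[0,0,0],1]]'
```

```text
92
(np.float64(348.41379310344826), np.float64(213.9655172413793)) 58 [ 584.5886114  -189.79653976  190.        ]
[ 585.53838887 -187.01657146  182.        ]
time: 0.93
tool_pos: [381.3, -340.4, 246.4]
tcp_rot: [-3.141, 0.0, 0.343]
contact_force: [0.7, -0.6, 0.1]
grip_width: 91.6
finger_force: 0.0
```

```bash
python3 -m pendant '[[[0.68,0.505,0],[0,0,-0.27],1],[[0.68,0.505,0],[0,0,-0.27],1],[[0.68,0.505,0],[0,0,-0.27],1],[[0.68,0.505,0],[0,0,-0.27],1],[[0.68,0.505,0],[0,0,-0.27],1],[[0.68,0.505,0],[0,0,-0.27],1],[[0.68,0.505,0],[0,0,-0.27],1],[[0.68,0.505,0],[0,0,-0.27],1],[[0.68,0.505,0],[0,0,-0.27],1],[[0.68,0.505,0],[0,0,-0.27],1]]'
python3 -m pendant '[[[0,0,-0.3],[0,0,0],1],[[0,0,-0.3],[0,0,0],1],[[0,0,-0.3],[0,0,0],1],[[0,0,-0.3],[0,0,0],1],[[0,0,-0.3],[0,0,0],1],[[0,0,-0.2],[0,0,0],1],[[0,0,-0.2],[0,0,0],1],[[0,0,-0.1],[0,0,0],1],[[0,0,0],[0,0,0],1],[[0,0,0],[0,0,0],1]]'
```

```text
time: 1.77
tool_pos: [585.2, -189.0, 246.2]
tcp_rot: [-3.141, 0.001, 0.017]
contact_force: [0.6, -0.3, -0.7]
grip_width: 91.6
finger_force: 0.0
time: 2.6
tool_pos: [584.5, -190.1, 186.9]
tcp_rot: [3.141, -0.0, 0.019]
contact_force: [-0.0, 1.0, 0.5]
grip_width: 91.9
finger_force: 0.0
```

```bash
python3 -m pendant '[[[0,0,-0.1],[0,0,0],0],[[0,0,0],[0,0,0],-0.5],[[0,0,0],[0,0,0],-1],[[0,0,0],[0,0,0],-1],[[0,0,0],[0,0,0],-1],[[0,0,0],[0,0,0],-1],[[0,0,0],[0,0,0],-1],[[0,0,0],[0,0,0],-1],[[0,0,0],[0,0,0],-1],[[0,0,0],[0,0,0],-1]]'
```

```text
time: 3.43
tool_pos: [584.5, -190.0, 183.8]
tcp_rot: [3.141, 0.0, 0.019]
contact_force: [0.2, -0.1, -0.3]
grip_width: 29.9
finger_force: 0.0
```

```bash
python3 -m pendant '[[[0,0,0],[0,0,0],-1],[[0,0,0],[0,0,0],-1],[[0,0,0],[0,0,0],-1],[[0,0,0.1],[0,0,0],-1],[[0,0,0.1],[0,0,0],-1],[[0,0,0.2],[0,0,0],-1],[[0,0,0.2],[0,0,0],-1],[[0,0,0.3],[0,0,0],-1],[[0,0,0.3],[0,0,0],-1],[[0,0,0.3],[0,0,0],-1]]'
```

```text
time: 4.27
tool_pos: [584.6, -190.0, 230.0]
tcp_rot: [3.141, -0.001, 0.019]
contact_force: [-0.1, -0.5, -3.6]
grip_width: 27.3
finger_force: 30.0
```

```bash
python3 -m pendant '[[[0,0.2,0.3],[0,0,0],-1],[[-0.1,0.5,0.2],[0,0,0],-1],[[-0.1,0.7,0],[0,0,0],-1],[[-0.1,0.8,0],[0,0,0],-1],[[-0.1,0.8,0],[0,0,0],-1],[[-0.1,0.8,0],[0,0,0],-1],[[-0.1,0.8,0],[0,0,0],-1],[[-0.1,0.8,0],[0,0,0],-1],[[-0.1,0.8,0],[0,0,0],-1],[[-0.1,0.8,0],[0,0,0],-1]]'
python3 -m pendant '[[[-0.1,0.8,0],[0,0,0],-1],[[-0.1,0.8,0],[0,0,0],-1],[[-0.1,0.8,0],[0,0,0],-1],[[-0.1,0.8,0],[0,0,0],-1],[[-0.1,0.8,0],[0,0,0],-1],[[-0.1,0.8,0],[0,0,0],-1],[[-0.1,0.8,0],[0,0,0],-1],[[-0.1,0.8,0],[0,0,0],-1],[[-0.1,0.8,-0.2],[0,0,0],-1],[[-0.1,0.5,-0.4],[0,0,0],-1]]'
```

```text
time: 5.1
tool_pos: [556.5, 22.5, 244.3]
tcp_rot: [-3.141, -0.0, 0.019]
contact_force: [0.3, 0.8, -2.6]
grip_width: 27.5
finger_force: 30.0
time: 5.93
tool_pos: [526.7, 254.6, 227.5]
tcp_rot: [-3.139, -0.003, 0.021]
contact_force: [0.3, 1.4, -4.3]
grip_width: 27.2
finger_force: 30.0
```

Run:
```python
from h import *
im=bot.capture("top"); cv2.imwrite("pics/t1.png",np.hstack([im[150:340,80:480]]))
```

```text
(no output)
```

View pics/t1.png

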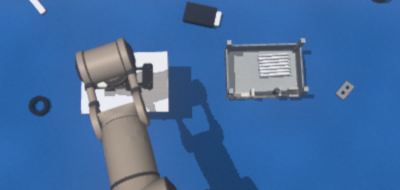

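The lid hangs level in the gripper over bare bench, and the cage is open with the amplifier inside. Now I'll lower it.

```bash
python3 -m pendant '[[[0,0,-0.4],[0,0,0],-1],[[0,0,-0.6],[0,0,0],-1],[[0,0,-0.6],[0,0,0],-1],[[0,0,-0.6],[0,0,0],-1],[[0,0,-0.6],[0,0,0],-1],[[0,0,-0.6],[0,0,0],-1],[[0,0,-0.6],[0,0,0],-1],[[0,0,-0.6],[0,0,0],-1],[[0,0,-0.5],[0,0,0],-1],[[0,0,-0.3],[0,0,0],-1]]'
python3 -m pendant '[[[0,0,-0.2],[0,0,0],-1],[[0,0,-0.15],[0,0,0],-1],[[0,0,-0.1],[0,0,0],-1],[[0,0,-0.1],[0,0,0],-1],[[0,0,-0.05],[0,0,0],-1],[[0,0,0],[0,0,0],-1],[[0,0,0],[0,0,0],-1],[[0,0,0],[0,0,0],-1],[[0,0,0],[0,0,0],-1],[[0,0,0],[0,0,0],-1]]'
```

```text
time: 6.82
tool_pos: [525.9, 251.4, 62.4]
tcp_rot: [3.141, 0.003, 0.019]
contact_force: [-0.0, 0.4, -3.2]
grip_width: 27.1
finger_force: 30.0
time: 7.65
tool_pos: [527.6, 251.1, 46.0]
tcp_rot: [-3.142, -0.0, 0.019]
contact_force: [-0.1, -0.4, -4.9]
grip_width: 27.3
finger_force: 30.0
```

```bash
python3 -m pendant '[[[0,0,-0.07],[0,0,0],-1],[[0,0,-0.06],[0,0,0],-1],[[0,0,-0.05],[0,0,0],-1],[[0,0,0],[0,0,0],-1],[[0,0,0],[0,0,0],-1],[[0,0,0],[0,0,0],-1],[[0,0,0],[0,0,0],-1],[[0,0,0],[0,0,0],-1],[[0,0,0],[0,0,0],-1],[[0,0,0],[0,0,0],-1]]'
```

```text
time: 8.48
tool_pos: [527.5, 251.0, 40.7]
tcp_rot: [3.141, -0.0, 0.019]
contact_force: [-3.3, -1.5, 5.7]
grip_width: 27.2
finger_force: 30.0
```

```bash
python3 -m pendant '[[[0,0,0],[0,0,0],-0.3],[[0,0,0],[0,0,0],0],[[0,0,0],[0,0,0],0],[[0,0,0],[0,0,0],0],[[0,0,0],[0,0,0],0],[[0,0,0],[0,0,0],0],[[0,0,0],[0,0,0],0],[[0,0,0],[0,0,0],0],[[0,0,0.2],[0,0,0],0],[[0,0,0.4],[0,0,0],0]]'
python3 -m pendant '[[[0,0,0.7],[0,0,0],0],[[0,0,0.8],[0,0,0],0],[[0,0,0.8],[0,0,0],0],[[0,0,0.8],[0,0,0],0],[[0,0,0.8],[0,0,0],0],[[0,0,0.8],[0,0,0],0],[[0,0,0.7],[0,0,0],0],[[0,-0.3,0.5],[0,0,0],0],[[0,-0.5,0],[0,0,0],0],[[0,-0.5,0],[0,0,0],0]]'
python3 - <<'E'
from h import *
im=bot.capture("top"); cv2.imwrite("pics/t2.png",im); c=im[190:260,295:395]; s=bot.capture("scene"); cv2.imwrite("pics/s2.png",s); d=s[130:240,165:290]
cv2.imwrite("pics/v2.png",np.vstack([cv2.resize(c,(600,420),interpolation=2)[:, :],]))
cv2.imwrite("pics/v3.png",cv2.resize(d,(625,550),interpolation=2))
E
```

```text
time: 9.32
tool_pos: [526.6, 250.7, 57.5]
tcp_rot: [3.141, 0.003, 0.019]
contact_force: [-0.3, -0.2, -0.1]
grip_width: 46.0
finger_force: 0.0
time: 10.15
tool_pos: [527.8, 212.0, 237.2]
tcp_rot: [-3.141, -0.003, 0.02]
contact_force: [0.3, 0.3, -0.4]
grip_width: 46.0
finger_force: 0.0
```

View pics/v2.png

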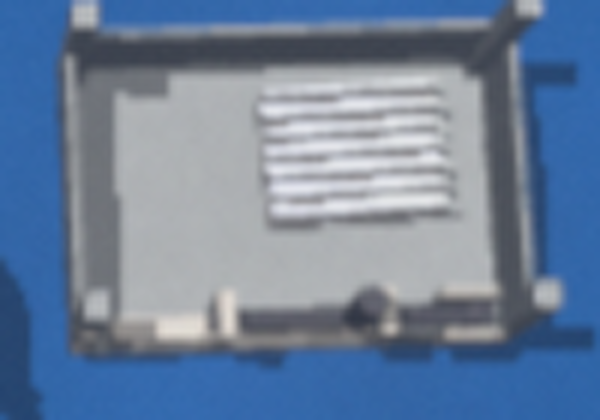

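View pics/v3.png

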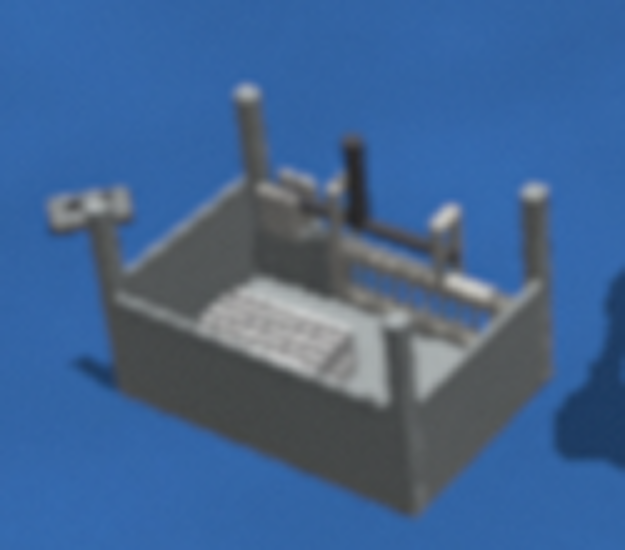

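The lid is off and out of these crops. The handle's top is at (370,297) in the top crop and (351,140) in the scene crop. The post tops in the top crop are (85,13), (528,8), (97,303) and (547,292).

Run:
```python
from h import *
P=np.array([back("top",(295+(a+.5)/6-.5,190+(b+.5)/6-.5),158) for a,b in((85,13),(528,8),(97,303),(547,292))]);print(P.round(1)[:,:2].tolist(),P.mean(0).round(1))
S=[back("scene",(165+a/5,130+b/5),158) for a,b in((247,92),(535,190),(400,318))];print(np.round(S,1)[:,:2].tolist(), ((S[0]+S[2])/2).round(1))
print("handle",back("top",(295+370/6-.4,190+297/6-.4),150),back("scene",(165+351/5-.4,130+140/5-.4),150))
c=np.array([585,-189]);
for yaw in(0,.02):
  R=np.array([[np.cos(yaw),-np.sin(yaw)],[np.sin(yaw),np.cos(yaw)]]);print(yaw,"exp handle",c+R@[-78,-30],"hinge",c+R@[-78,105])
im=cv2.imread("pics/t2.png");m=(im[150:300,60:300].min(2)>185).astype(np.uint8)
k=max(cv2.findContours(m,0,2)[0],key=cv2.contourArea);r=cv2.minAreaRect(k);print("lid",r,back("top",(r[0][0]+60,r[0][1]+150),19))
```

```text
[[663.8, -70.2], [665.0, -306.2], [508.1, -73.5], [512.5, -308.5]] [ 587.4 -189.6  158. ]
[[506.4, -306.6], [502.5, -70.0], [657.2, -65.8]] [ 581.8 -186.2  158. ]
handle [ 511.48520625 -217.38323544  150.        ] [ 506.60759613 -218.62332474  150.        ]
0 exp handle [ 507. -219.] hinge [507. -84.]
0.02 exp handle [ 507.61555948 -220.5538962 ] hinge [504.91573948 -85.5808953 ]
lid ((148.6951141357422, 96.24390411376953), (23.53710174560547, 34.08340072631836), 77.90524291992188) [508.25144978 265.62135776  19.        ]
```

```bash
python3 -m pendant '[[[0,-0.6,0],[0,0,0],0],[[-0.03,-0.75,0],[0,0,0],0],[[-0.03,-0.75,0],[0,0,0],0],[[-0.03,-0.75,0],[0,0,0],0],[[-0.03,-0.75,0],[0,0,0],0],[[-0.03,-0.75,0],[0,0,0],0],[[-0.03,-0.75,0],[0,0,0],0],[[-0.03,-0.75,0],[0,0,0],0],[[-0.03,-0.75,0],[0,0,0],0],[[-0.03,-0.75,0],[0,0,0],0]]'
python3 -m pendant '[[[-0.03,-0.75,0],[0,0,0],0],[[-0.03,-0.75,0],[0,0,0],0],[[-0.03,-0.75,0],[0,0,0],0],[[-0.03,-0.75,0],[0,0,0],0],[[-0.03,-0.75,0],[0,0,0],0],[[-0.03,-0.75,0],[0,0,0],0],[[-0.03,-0.75,0],[0,0,0],0],[[-0.03,-0.6,0],[0,0,0],0],[[-0.03,-0.5,0],[0,0,0],0],[[-0.03,-0.2,-0.3],[0,0,0],0]]'
```

```text
time: 11.08
tool_pos: [519.4, -8.9, 235.6]
tcp_rot: [-3.141, -0.0, 0.019]
contact_force: [0.9, -0.6, 0.2]
grip_width: 46.0
finger_force: 0.0
time: 11.92
tool_pos: [511.3, -206.8, 227.6]
tcp_rot: [3.139, -0.003, 0.017]
contact_force: [0.4, -0.2, 0.1]
grip_width: 46.2
finger_force: 0.0
```

```bash
python3 -m pendant '[[[-0.1,-0.3,-0.3],[0,0,0],0],[[0,0,-0.4],[0,0,0],0],[[0,0,-0.4],[0,0,0],0],[[0,0,0],[0,0,0],0],[[0,0,0],[0,0,0],0],[[0,0,0],[0,0,0],0],[[0,0,0],[0,0,0],0],[[0,0,0],[0,0,0],0],[[0,0,0],[0,0,0],0],[[0,0,0],[0,0,0],0]]'
python3 - <<'E'
from h import *
im=bot.capture("top"); s=bot.capture("scene")
print(bot.get_obs()["tool_pos"])
cv2.imwrite("pics/v4.png",np.hstack([cv2.resize(im[180:270,120:400],(420,135)),]) if 0 else np.vstack([cv2.resize(im[170:280,100:400],(720,264),interpolation=2),cv2.resize(s[110:240,60:415],(720,264),interpolation=2)]))
E
```

```text
time: 12.75
tool_pos: [507.5, -214.0, 193.7]
tcp_rot: [3.141, -0.001, 0.019]
contact_force: [-0.7, 0.6, -1.2]
grip_width: 46.1
finger_force: 0.0
[ 507.45586284 -213.97416604  193.51841537]
```

View pics/v4.png

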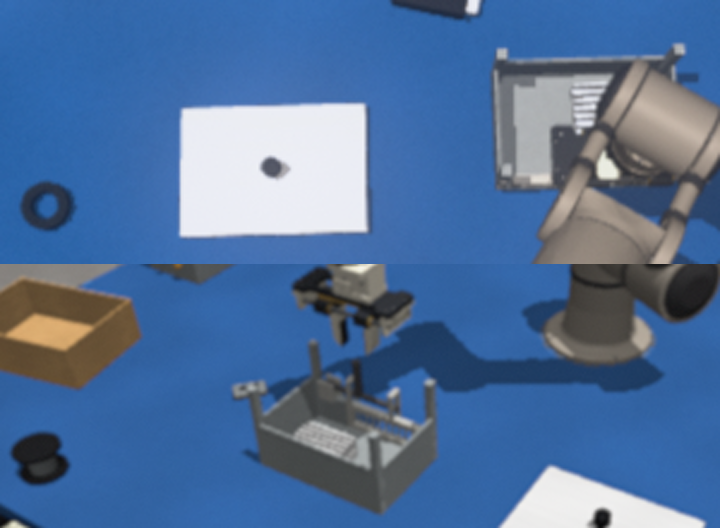

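The lid lies flat and well clear of the cage. The open fingers hang above the handle, straddling it, so I'll go down onto it.

```bash
python3 -m pendant '[[[0.03,-0.15,0],[0,0,0],0],[[0,0,-0.3],[0,0,0],0],[[0,0,-0.3],[0,0,0],0],[[0,0,-0.3],[0,0,0],0],[[0,0,-0.3],[0,0,0],0],[[0,0,-0.3],[0,0,0],0],[[0,0,-0.2],[0,0,0],0],[[0,0,-0.1],[0,0,0],0],[[0,0,0],[0,0,0],0],[[0,0,0],[0,0,0],0]]'
python3 -m pendant '[[[0,0,0],[0,0,0],-1],[[0,0,0],[0,0,0],-1],[[0,0,0],[0,0,0],-1],[[0,0,0],[0,0,0],-1],[[0,0,0],[0,0,0],-1],[[0,0,0],[0,0,0],-1],[[0,0,0],[0,0,0],-1],[[0,0,0],[0,0,0],-1],[[0,0,0],[0,0,0],-1],[[0,0,0],[0,0,0],-1]]'
```

```text
time: 13.68
tool_pos: [508.4, -218.5, 139.3]
tcp_rot: [3.141, -0.0, 0.019]
contact_force: [-0.1, 0.8, -0.9]
grip_width: 46.1
finger_force: 0.0
time: 14.52
tool_pos: [508.4, -218.5, 139.5]
tcp_rot: [3.141, -0.0, 0.019]
contact_force: [-0.6, 0.4, 1.3]
grip_width: 15.3
finger_force: 30.0
```

```bash
python3 -m pendant '[[[0,0,0.07],[0,0,0],-1],[[0,0,0.07],[0,0,0],-1],[[0,0,0.07],[0,0,0],-1],[[0,0,0.07],[0,0,0],-1],[[0,0,0.07],[0,0,0],-1],[[0,0,0.07],[0,0,0],-1],[[0,0,0.07],[0,0,0],-1],[[0,0,0.03],[0,0,0],-1],[[0,0,0],[0,0,0],-1],[[0,0,0],[0,0,0],-1]]'
```

```text
time: 15.35
tool_pos: [508.3, -218.5, 155.0]
tcp_rot: [3.141, -0.0, 0.019]
contact_force: [0.7, 0.5, -1.7]
grip_width: 15.2
finger_force: 30.0
```

```bash
python3 -m pendant '[[[0,0.07,0],[0,0,0],-1],[[0,0.1,0],[0,0,0],-1],[[0,0.15,0],[0,0,0],-1],[[-0.01,0.15,0],[0,0,0],-1],[[0,0.15,0],[0,0,0],-1],[[0,0.15,0],[0,0,0],-1],[[-0.01,0.15,0],[0,0,0],-1],[[0,0.15,0],[0,0,0],-1],[[0,0.15,0],[0,0,0],-1],[[0,0,0],[0,0,0],-1]]'
```

```text
time: 16.18
tool_pos: [507.5, -180.7, 154.9]
tcp_rot: [-3.141, 0.0, 0.019]
contact_force: [0.2, 0.7, -0.6]
grip_width: 15.1
finger_force: 30.0
```

```bash
python3 -m pendant '[[[0,0.1,0],[0,0,0],-1],[[-0.01,0.1,0],[0,0,0],-1],[[0,0.07,0],[0,0,0],-1],[[0,0.03,0],[0,0,0],-1],[[0,0.03,0],[0,0,0],-1],[[0,0,0],[0,0,0],-1],[[0,0,0],[0,0,0],-1],[[0,0,0],[0,0,0],-1],[[0,0,0],[0,0,0],-1],[[0,0,0],[0,0,0],-1]]'
```

```text
time: 17.02
tool_pos: [507.4, -172.5, 155.1]
tcp_rot: [3.141, -0.0, 0.019]
contact_force: [-0.7, -5.0, -2.9]
grip_width: 15.4
finger_force: 30.0
```

Run:
```python
from h import *
s=bot.capture("scene");cv2.imwrite("pics/v5.png",cv2.resize(s[110:240,165:320],(620,520),interpolation=2))
```

```text
(no output)
```

View pics/v5.png

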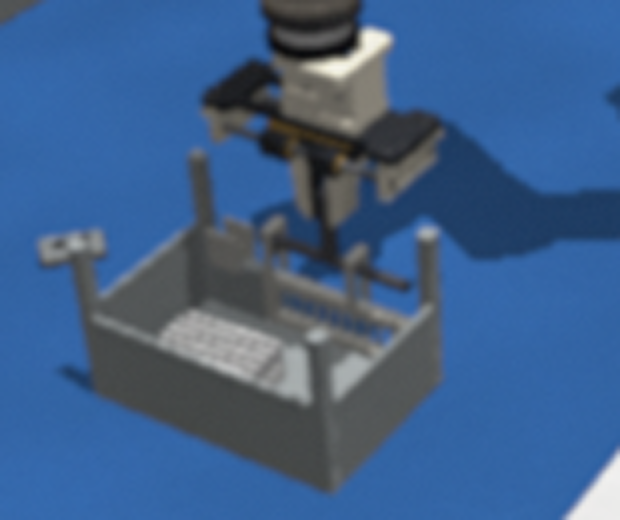

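The bolt is raised and fully drawn, with its rod sticking out on the hinge side (about (405,285)) and the stop felt at 5 N. Now I'll swing the gate along the arc about the hinge.

```bash
python3 -m pendant '[[[-0.1,0,0],[0,0,-0.3],-1],[[-0.1,0,0],[0,0,-0.3],-1],[[-0.1,0.01,0],[0,0,-0.3],-1],[[-0.1,0.01,0],[0,0,-0.3],-1],[[-0.1,0.02,0],[0,0,-0.3],-1],[[-0.1,0.02,0],[0,0,-0.3],-1],[[-0.1,0.02,0],[0,0,-0.3],-1],[[-0.1,0.03,0],[0,0,-0.3],-1],[[-0.03,0,0],[0,0,0],-1],[[0,0,0],[0,0,0],-1]]'
python3 -m pendant '[[[0,0,0],[0,0,0],-1],[[0,0,0],[0,0,0],-1],[[0,0,0],[0,0,0],-1],[[0,0,0],[0,0,0],-1],[[0,0,0],[0,0,0],-1],[[0,0,0],[0,0,0],-1],[[0,0,0],[0,0,0],-1],[[0,0,0],[0,0,0],-1],[[0,0,0],[0,0,0],-1],[[0,0,0],[0,0,0],-1]]'
python3 - <<'E'
from h import *
s=bot.capture("scene");t=bot.capture("top");cv2.imwrite("pics/v6.png",np.hstack([cv2.resize(s[110:240,165:320],(465,390),interpolation=2),cv2.resize(t[170:270,290:400],(330,390),interpolation=2)]))
E
```

```text
time: 17.9
tool_pos: [483.0, -169.4, 155.3]
tcp_rot: [3.141, -0.002, -0.27]
contact_force: [0.0, -6.2, -1.5]
grip_width: 15.3
finger_force: 30.0
time: 18.73
tool_pos: [483.2, -169.5, 155.3]
tcp_rot: [3.14, -0.002, -0.269]
contact_force: [0.6, -6.5, -1.3]
grip_width: 15.2
finger_force: 30.0
```

View pics/v6.png

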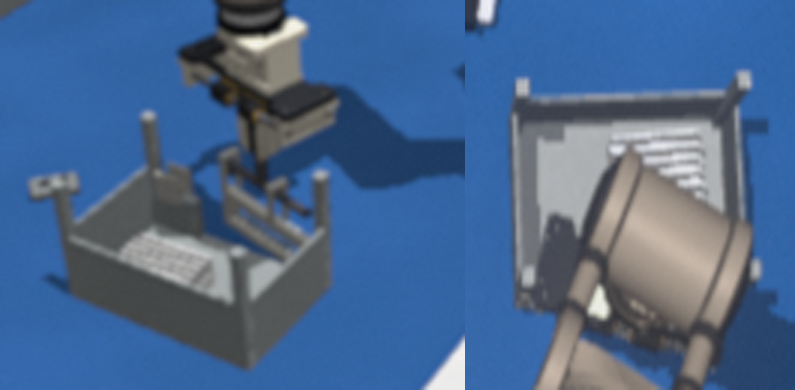

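The gate stands open at about 0.28 rad with the handle still gripped, and the measured handle offset agrees. Handing in.

```bash
python3 -c "
from plant import bot
print(bot.get_obs()['dq'].round(4)); print(bot.close_job())"
```

```text
[0.0022 0.0002 0.0006 0.0027 0.0019 0.0019]
the job is handed in; nothing more can be done
None
```

I laid the lid flat on bare bench beside the cage, lifted the bolt and drew it to its stop, and handed the job in still gripping the handle, with the gate held about 0.28 rad open (free edge about 45 mm out); the hand-in gave no verdict.

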